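Index the flange fixture three clicks on and hold it

TASK

Press the release pedal of the indexing fixture right down to its stop so that it kicks the lock bolt out, and let it spring back up. Then grip the bar knob and turn the index wheel clockwise (seen from above) three clicks, into the third notch, without running past it, so that the next open screw hole of the black flange comes under the guide bush. Finish while still gripping the knob there, holding the wheel steady in that notch so that I can push the lock bolt home, and leave the other things on the bench where they are.

Things in the scene. Friction and masses are not known exactly. Their poses are not given: they have to be found in the camera images.
- fixture: Indexing fixture screwed to the bench: base plate 190 (x) x 345 (y) x 10 mm, origin on its underside. The toothed index wheel, 174 mm across, has its upright axis at (0, +90 mm) of this frame; the release pedal is at the -y end. On the wheel's +x side a screw guide arm reaches in over the black flange to 59 mm from the axis, top 96 mm above the bench; only the knob stands higher.
- knob (a point): Black bar knob in the middle of the index wheel, fixed to it: 64 mm long (x), 14 mm thick (y), 30 mm tall (z up), origin at its centre, on the wheel's axis 99 mm above the bench. The bar stands from 84 to 114 mm above the bench; a round foot (34 mm) fills its lowest 6 mm. Pinch it across y from straight above. A white line on top marks the +x half.
- index_wheel (a joint): Turn of wheel and knob, rad, growing clockwise seen from above; starts at 0, locked by the bolt. A sprung roller drops into the 24 notches of the rim, 0.2618 rad (15 degrees) apart: clicks at 0.262, 0.524, 0.785. Up to half-way between notches it resists with up to about 0.2 N m, then pulls on into the next notch. No other spring.
- pedal_pad (a point): Centre of the top of the pedal's rubber-faced pad (54 x 38 mm), the point to press from above; it moves with the pedal. At rest it is about 56 mm above the bench and slopes 0.22 rad, up away from the wheel; at the stop about 28 mm above the bench. The x of its frame lies along the hinge.
- pedal (a joint): Turn of the pedal about its level hinge (parallel to the fixture's x, 80 mm from the pad's centre towards the wheel, 32 mm above the bench), rad: 0 up at rest, 0.35 down on its stop. A spring brings it back up. The pad needs about 5 N at first and 12 N at the stop; only beyond 0.32 is the bolt surely thrown clear.
- bolt (a joint): Travel of the lock bolt out of the wheel's notch, m: 0 locked, about 0.010 when the pedal has kicked it out; the wheel is free above 0.0080. A catch keeps it out when the pedal comes up. Its round black push head, 16 mm across, lies between pad and wheel, top 70 mm above the bench, 52 mm from the pad's centre (42 mm when out).
- driver: Screwdriver lying on the bench, 200 mm long along its x, beyond the pedal end of the fixture; leave it alone.
- housing: Black open round camera housing, 82 mm across, 104 mm tall, standing on the bench beyond the wheel end of the fixture, origin under its centre; leave it alone.
- tray: Steel screw tray with three compartments, 75 x 110 x 22 mm, on the far side of the fixture; leave it alone.
- pliers: Pliers lying on the bench on the far side of the fixture, 180 mm long along x, 14 mm high, origin at the rivet; leave them alone.

How it is judged:
On the way, in this order (a step that is already met when the one before it is completed fails the run):
1. the pedal is pressed down to its stop and the lock bolt is out (value of joint pedal above 0.32 rad and value of joint bolt above 0.008 m), for 0.1 s.
2. the pedal is up again, the wheel still in its first notch (value of joint pedal below 0.05 rad and value of joint index_wheel below 0.13 rad), for 0.1 s.
3. the wheel is in the third notch, held by the knob (value of joint index_wheel between 0.725 and 0.845 rad and contact force between the fingers and index_wheel above 8 N), for 0.3 s.
At the end, for the whole second after the job is handed in: The wheel stands still in the third notch clockwise from its start (0.785 rad, within 0.06 rad), the bar knob is still gripped between the fingers (more than 8 N, grasp point within 35 mm of the bar's centre), the lock bolt is out and the pedal is up (all of step 3 and velocity of joint index_wheel between -0.05 and 0.05 rad/s and distance between the grasp point and knob below 0.035 m and value of joint bolt above 0.0075 m and value of joint pedal below 0.05 rad); the arm keeps its last pose, push and grip.
It fails at once if the wheel is run past the third notch (value of joint index_wheel above 0.93 rad).
It fails at once if the wheel is turned the wrong way (value of joint index_wheel below -0.15 rad).
It fails at once if a thing lying about is moved (distance of any of driver, housing, tray, pliers from where it was at the start of the episode above 0.03 m).
It also fails if it takes over 48 s, if anything falls off the work surface, if the arm or the gripper's body presses on something with over 40 N, if the wrist force passes 120 N, or if a joint passes its speed limit or range.

ROBOT

A 6-joint arm with a two-finger parallel gripper is mounted at the origin on the work surface. World frame = base frame: x ahead of the robot, y to its left, z up, the work surface at z = 0. Lengths are in m, angles in rad, forces in N, time in s.
With the tool pointing down it reaches from about 0.375 to 0.975 m from the base axis. Payload 3.8 kg.
Tool frame: the origin (TCP) lies at the very end of the fingers, on their centre line; the grasp point (between the pads) lies 19 mm behind it; z points along the fingers, y is the direction in which the jaws open and shut (so a half turn about z gives the same grasp; the last joint's range is limited). The gripper opens to 85 mm and grips with 20 to 120 N. Pads are 22 mm wide; open, the fingers measure 114 mm over their backs; the gripper's body (76 mm by 85 mm) begins 54 mm behind the grasp point. The pads swing forward as they close: fully open they stand 13 mm farther back than shut.
Start: joints at [-1.173, 0.264, 1.604, -0, 1.274, -0.037], TCP at [0.284, -0.612, 0.231] pointing down, gripper open.
Joint ranges: [-2.63, 2.63], [-0.94, 2.18], [0.31, 2.57], [-1.31, 4.45], [0, 2.66], [-2.55, 2.55]. Speed limits (rad/s): [2.57, 2.57, 3.14, 3.14, 3.14, 3.14].

INTERFACE

Orientations are given as a rotation vector (axis times angle).
In Python, from workcell import status, read_camera, camera_info, order gives the robot as it stands.
- The arm moves only by the tool move_arm, never from a script. Its argument "deltas" is a list of rows, each a list of 3 entries, a list of its own where there are three numbers: the turn, a rotation vector about the world's x, y, z as a fraction of full scale, then the shift along the world's x, y, z as a fraction of full scale, then the closure, from -1 (fully open) to 1 (shut), so that 0 is half open. A call has 1 to 20 rows; each row is the pose to reach, as a shift and turn from the pose commanded when the call began; what a row does not reach only later rows make up. Full scale, the value 1, is 0.1 m for a shift and pi/2 rad for a turn. A row lasts 1/8 s, in which the tool goes at most 62.5 mm and 10.7 degrees, less where a joint would pass 70% of its speed; a pose out of reach is approached as far as the arm can. A call with a number of a shift or a turn outside -1 to 1 is refused whole. A call with a gripper value outside its range is refused whole. The fingers move at their own pace and stop on an object; "grip_force" is the grip in N (left out, the last holds). Time passes only in rows, so rows that repeat a pose let the fingers close. It gives the time, the measured TCP pose, the force and the opening at its end, in the units of the state.
- status.read_state(): the state, without advancing time (a new reading comes with each control period).
- read_camera(name): name is "scene" or "top"; returns (picture, depth): 384x512x3 uint8, red, green, blue; 384x512 float32, m along the optical axis (not along the pixel's ray), 0 where there is no reading.
- camera_info(name): a dict with "K" (3x3 intrinsics, pixels), "R" (3x3) and "t" (3): a world point X has camera coordinates R X + t. Camera axes: x right, y down, z forward; pixel columns grow to the right and rows downward; lengths in m; the calibration is good to about 2 mm. A picture is of the moment at which its call begins. camera_info takes no time and is no camera call.
- order.finish_job(): hands the job in, once; it reports no verdict.
The state is a dict: "time": time; "q": joint angles; "joint_vel": joint speeds; "joint_torque": joint torques, N m; "tool_pos": TCP position; "tcp_rot": TCP orientation; "wrist_force": force on the tool from outside, world axes, zero at the start; "torque": the same for the moment, N m; "width": opening from 0.0 (shut) to 1.0 (fully open).
Only numpy, scipy, OpenCV 4.12 (cv2) and the standard library are available. Lean on these libraries where they do the work, as an engineer would, in place of code of your own. Each camera call takes 0.05 s, during which the arm holds its last target. There are 200 camera calls.

## Working session

There is one attempt and no reset: what is moved stays moved. The work goes in short steps, Python scripts to look and compute and a tool call to move; the robot and the scene stay as the last step left them, time stands still between calls to the robot, and variables do not carry over. Pictures are saved under pics/ and viewed, about 8 in all and at most 12, crops included, and the job is handed in when it is done.

Besides the shell and the picture viewer there is one more tool, called after "Emit:" in YAML: its name, and indented under it one key for each argument. move_arm: Moves the arm, as the interface text tells. Its arguments: {"type":"object","properties":{"deltas":{"type":"array","items":{"type":"array"}},"grip_force":{"type":"number"}},"required":["deltas"]}

```bash
mkdir -p pics; cat > h.py <<'E'
import numpy as np,cv2
from workcell import status,read_camera,camera_info,order
def grab(n,f):
    p,d=read_camera(n); cv2.imwrite(f'pics/{f}.png',p[:,:,::-1]); np.save(f'pics/{f}.npy',d); return p,d
def w(n,d,u,v,z=None,r=1):
    c=camera_info(n);K,R,t=map(np.array,(c['K'],c['R'],c['t']))
    ray=np.linalg.inv(K)@[u,v,1]
    if z is None:
        a=d[int(v)-r:int(v)+r+1,int(u)-r:int(u)+r+1]; return R.T@(ray*np.median(a[a>0])-t)
    o=-R.T@t; q=R.T@ray; return o+q*(z-o[2])/q[2]
E
python3 - <<'E'
from h import *
for n in('scene','top'): 
    p,d=grab(n,n+'0'); c=camera_info(n); print(n,-np.array(c['R']).T@np.array(c['t']))
    cv2.imwrite(f'pics/{n}0b.png',cv2.resize(p[:,:,::-1],(800,600),interpolation=cv2.INTER_CUBIC))
print(status.read_state())
E
```

```text
scene [1.47789314 0.12703675 0.82028284]
top [0.52255602 0.07064338 0.8412967 ]
{'time': 0.1, 'q': array([-1.17293122e+00,  2.64676707e-01,  1.60526007e+00,  1.77813388e-05,
        1.27370110e+00, -3.68759520e-02]), 'joint_vel': array([ 0.000103  , -0.00205977, -0.00196622, -0.00081129,  0.00144711,
        0.00056503]), 'joint_torque': array([ 8.45280229e-04, -5.16703856e+01, -3.68591487e+01, -1.14122770e-05,
        6.28323483e-03,  4.13346959e-05]), 'tool_pos': array([ 0.28405189, -0.61158366,  0.23007505]), 'tcp_rot': array([-3.06569848e+00, -6.77082017e-01,  5.50100187e-04]), 'wrist_force': array([ 0.04860775, -0.49610485, -0.82863626]), 'torque': array([0.04091083, 0.03190295, 0.02771897]), 'width': 1.001022070581854}
```

View pics/scene0b.png

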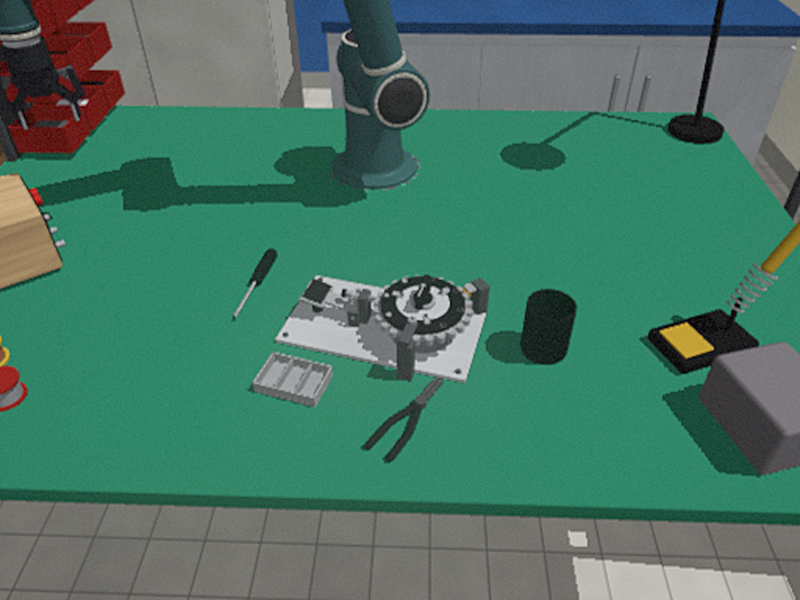

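View pics/top0b.png

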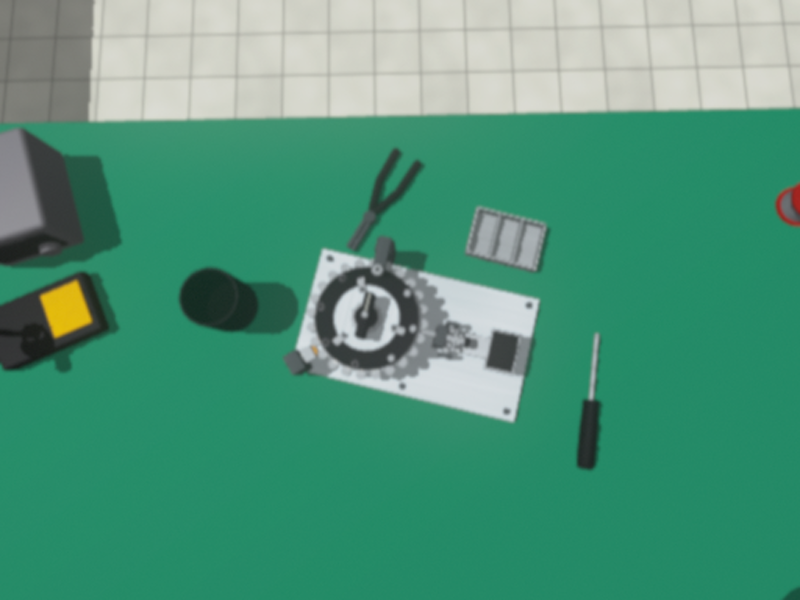

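The scene view shows the fixture in front of the robot. In the top view (800x600) the plate corners are at about (322,249), (539,298), (514,421) and (296,373), with the knob near (367,312) and the pad near (505,352). Next I'll enlarge the top view.

```bash
python3 - <<'E'
from h import *
p=cv2.imread('pics/top0.png'); d=np.load('pics/top0.npy')
# crop cols 185-355 rows 150-275
cv2.imwrite('pics/top0c.png',cv2.resize(p[150:276,184:352],None,fx=4.7,fy=4.7,interpolation=cv2.INTER_CUBIC))
s=.64
P=[w('top',d,u*s,v*s,.01) for u,v in((322,249),(539,298),(514,421),(296,373))]
P=np.array(P);print(P.round(4)); 
print('sides',np.linalg.norm(P-np.roll(P,-1,0),axis=1))
print('centre',P.mean(0)); ey=(P[0]-P[1]+P[3]-P[2])[:2];ey/=np.linalg.norm(ey);ex=np.array([ey[1],-ey[0]]);print('ex',ex,'ey',ey,'yaw',np.arctan2(ex[1],ex[0]))
print('axis',P.mean(0)[:2]+.09*ey)
print('knob',w('top',d,367*s,312*s,.114),w('top',d,367*s,312*s)); print('pad',w('top',d,505*s,352*s,.056),w('top',d,505*s,352*s))
E
```

```text
[[ 0.7228  0.2012  0.01  ]
 [ 0.6391 -0.1327  0.01  ]
 [ 0.455  -0.0855  0.01  ]
 [ 0.5321  0.2398  0.01  ]]
sides [0.34421905 0.19003148 0.33423346 0.19463926]
centre [0.58725482 0.05569359 0.01      ]
ex [ 0.97149551 -0.23705795] ey [0.23705795 0.97149551] yaw -0.2393363500727236
axis [0.60859004 0.14312819]
knob [0.61008172 0.12421454 0.114     ] [0.61010315 0.12422765 0.11382199]
pad [ 0.5555454  -0.06856178  0.056     ] [ 0.55550175 -0.06837762  0.05703891]
```

View pics/top0c.png

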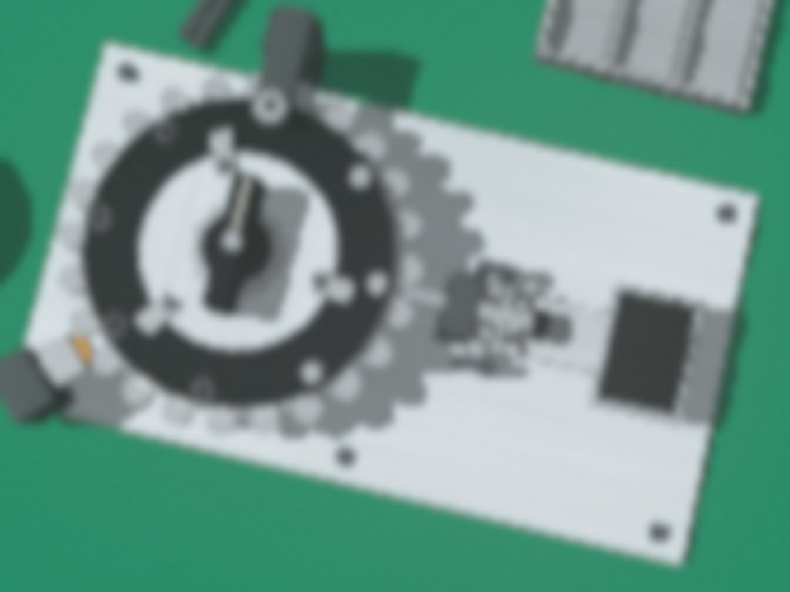

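```bash
python3 - <<'E'
from h import *
d=np.load('pics/top0.npy'); f=lambda u,v,z=None:w('top',d,184+u/4.7,150+v/4.7,z)
A,B,C=f(106,43,.01),f(760,193,.01),f(686,565,.01)
print(A,B,C,np.linalg.norm(A-B),np.linalg.norm(B-C)); ey=(A-B)[:2];ey/=np.linalg.norm(ey);c=(A+C)[:2]/2
print('c',c,'ey',ey,'yaw',-np.arctan2(ey[0],ey[1]),'axis',c+.09*ey)
ex2=(B-C)[:2];print('yaw2',np.arctan2(ex2[1],ex2[0]))
a,b=f(245,176,.114),f(221,314,.114);print('knob',a,b,(a+b)/2,np.linalg.norm(a-b),np.arctan2((a-b)[1],(a-b)[0]))
print('hub',f(233,243),'pad',f(647,351))
ctr=np.array([f(*q,.056) for q in((622,287),(697,300),(672,412),(597,403))]);print(ctr,ctr.mean(0)); D=ctr.mean(0)[:2]-c;print('pad in fixture',D@[ey[1],-ey[0]],D@ey)
# wheel black flange circle centre
q=[f(*x) for x in((84,250),(398,250),(240,97),(240,405))];print(np.round(q,4))
print('bolt head',f(560,328)) 
E
```

```text
[0.72335302 0.20001961 0.01      ] [ 0.6382124  -0.13443533  0.01      ] [ 0.45321394 -0.08769596  0.01      ] 0.3451217687571093 0.19081141693314344
c [0.58828348 0.05616182] ey [0.24669735 0.96909257] yaw -0.2492707867878395 axis [0.61048624 0.14338016]
yaw2 -0.24746875827663217
knob [0.63596182 0.12136199 0.114     ] [0.57437195 0.13255261 0.114     ] [0.60516688 0.1269573  0.114     ] 0.0625982572975479 -0.17973495601820616
hub [0.60582067 0.12694797 0.11446799] pad [ 0.55693148 -0.06511818  0.05634479]
[[ 0.58768356 -0.05458095  0.056     ]
 [ 0.58076    -0.09015838  0.056     ]
 [ 0.5279621  -0.07572131  0.056     ]
 [ 0.53287309 -0.04039824  0.056     ]] [ 0.55731969 -0.06521472  0.056     ]
pad in fixture -6.350902535279283e-05 -0.12526379176170355
[[0.6085 0.2    0.0744]
 [0.6062 0.0525 0.069 ]
 [0.6814 0.1266 0.0684]
 [0.5349 0.1273 0.076 ]]
bolt head [ 0.56937588 -0.02562364  0.04409493]
```

Emit:
move_arm:
  deltas:
    - [[0, 0, 0.05], [0.23, 0.46, 0], 1]
    - [[0, 0, 0.1], [0.46, 0.92, 0], 1]
    - [[0, 0, 0.1], [0.46, 0.92, 0], 1]
  grip_force: 40

```text
time: 0.48
tool_pos: [0.3314, -0.517, 0.2306]
tcp_rot: [-3.001, -0.921, -0.0]
wrist_force: [-0.3, 0.4, -0.6]
width: 0.374
```

Emit:
move_arm:
  deltas:
    - [[0, 0, 0.05], [0.23, 0.46, 0], 1]
    - [[0, 0, 0.1], [0.46, 0.92, 0], 1]
    - [[0, 0, 0.1], [0.46, 0.92, 0], 1]

```text
time: 0.85
tool_pos: [0.3772, -0.4261, 0.231]
tcp_rot: [-2.921, -1.153, -0.0]
wrist_force: [0.3, -0.2, -0.0]
width: -0.001
```

Emit:
move_arm:
  deltas:
    - [[0, 0, 0.05], [0.23, 0.46, 0], 1]
    - [[0, 0, 0.1], [0.46, 0.92, 0], 1]
    - [[0, 0, 0.1], [0.46, 0.92, 0], 1]

```text
time: 1.23
tool_pos: [0.4231, -0.335, 0.2311]
tcp_rot: [-2.823, -1.378, 0.0]
wrist_force: [-1.4, -0.4, -0.0]
width: -0.001
```

Emit:
move_arm:
  deltas:
    - [[0, 0, 0.05], [0.23, 0.46, 0], 1]
    - [[0, 0, 0.1], [0.46, 0.92, 0], 1]
    - [[0, 0, 0.1], [0.46, 0.92, 0], 1]

```text
time: 1.6
tool_pos: [0.4692, -0.2437, 0.2312]
tcp_rot: [2.706, 1.595, -0.0]
wrist_force: [0.1, -0.0, -0.5]
width: -0.001
```

Emit:
move_arm:
  deltas:
    - [[0, 0, 0.05], [0.23, 0.46, 0], 1]
    - [[0, 0, 0.1], [0.46, 0.92, 0], 1]
    - [[0, 0, 0.1], [0.46, 0.92, 0], 1]

```text
time: 1.98
tool_pos: [0.5153, -0.1522, 0.2312]
tcp_rot: [2.573, 1.801, -0.0]
wrist_force: [0.6, 0.2, -0.7]
width: -0.0
```

Emit:
move_arm:
  deltas:
    - [[0, 0, 0.03], [0.21, 0.43, 0], 1]
    - [[0, 0, 0.065], [0.42, 0.87, 0], 1]
    - [[0, 0, 0.065], [0.42, 0.87, 0], 1]

```text
time: 2.35
tool_pos: [0.5573, -0.0657, 0.2311]
tcp_rot: [2.479, 1.929, -0.001]
wrist_force: [0.2, -0.7, 0.0]
width: -0.002
```

Emit:
move_arm:
  deltas:
    - [[0, 0, 0], [0, 0, -0.5], 1]
    - [[0, 0, 0], [0, 0, -1], 1]
    - [[0, 0, 0], [0, 0, -1], 1]

```text
time: 2.72
tool_pos: [0.5517, -0.0673, 0.1265]
tcp_rot: [-2.477, -1.921, 0.013]
wrist_force: [-0.4, 0.4, 0.6]
width: 0.001
```

Emit:
move_arm:
  deltas:
    - [[0, 0, 0], [0, 0, -0.3], 1]
    - [[0, 0, 0], [0, 0, -0.6], 1]
    - [[0, 0, 0], [0, 0, -0.6], 1]

```text
time: 3.1
tool_pos: [0.5554, -0.0667, 0.0711]
tcp_rot: [-2.48, -1.926, 0.003]
wrist_force: [-0.9, -0.7, 0.2]
width: -0.001
```

```bash
python3 - <<'E'
from h import *
p,d=grab('scene','s1'); q,e=grab('top','t1')
a=cv2.resize(p[150:260,160:330,::-1],(800,518),interpolation=cv2.INTER_CUBIC)
cv2.imwrite('pics/s1c.png',a)
E
```

```text
(no output)
```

View pics/s1c.png

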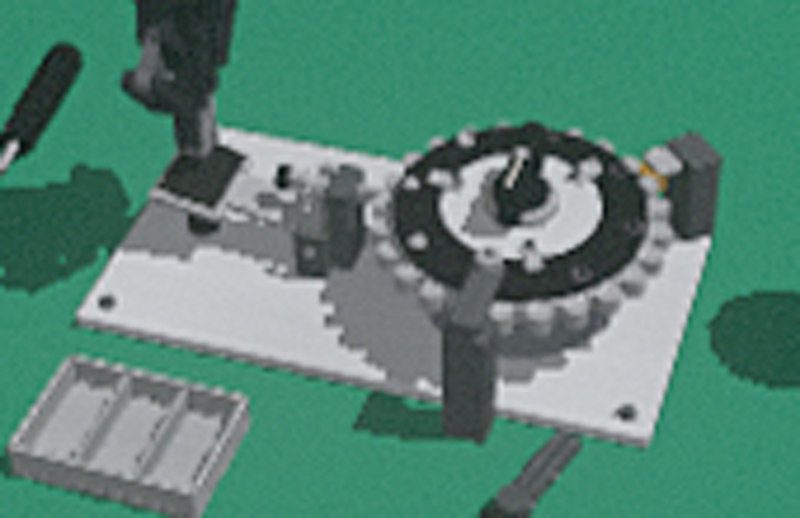

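The closed fingertips (about (205,150) in the crop) are right above the pad (about (207,178)), so I'll press.

Emit:
move_arm:
  deltas:
    - [[0, 0, 0], [0, 0, -0.1], 1]
    - [[0, 0, 0], [0, 0, -0.2], 1]
    - [[0, 0, 0], [0, 0, -0.28], 1]
    - [[0, 0, 0], [0, 0, -0.36], 1]
    - [[0, 0, 0], [0, 0, -0.4], 1]
    - [[0, 0, 0], [0, 0, -0.4], 1]

```text
time: 3.95
tool_pos: [0.5576, -0.0668, 0.0328]
tcp_rot: [2.476, 1.928, -0.0]
wrist_force: [-3.0, -5.7, 10.1]
width: -0.001
```

Emit:
move_arm:
  deltas:
    - [[0, 0, 0], [0, 0, -0.02], 1]
    - [[0, 0, 0], [0, 0, -0.05], 1]
    - [[0, 0, 0], [0, 0, -0.05], 1]
    - [[0, 0, 0], [0, 0, -0.05], 1]

```text
time: 4.45
tool_pos: [0.5577, -0.0668, 0.0287]
tcp_rot: [2.476, 1.928, 0.0]
wrist_force: [-4.4, -3.8, 15.3]
width: 0.003
```

Emit:
move_arm:
  deltas:
    - [[0, 0, 0], [0, 0, -0.03], 1]
    - [[0, 0, 0], [0, 0, -0.05], 1]
    - [[0, 0, 0], [0, 0, -0.05], 1]
    - [[0, 0, 0], [0, 0, -0.05], 1]

```text
time: 4.95
tool_pos: [0.558, -0.0668, 0.0278]
tcp_rot: [2.476, 1.929, -0.0]
wrist_force: [-15.6, -3.7, 41.8]
width: 0.003
```

```bash
python3 - <<'E'
from h import *
p,d=grab('scene','s2')
a=np.vstack([cv2.resize(x[180:220,185:255],(700,300),interpolation=cv2.INTER_CUBIC) for x in (cv2.imread('pics/s1.png'),p[:,:,::-1])])
cv2.imwrite('pics/s2c.png',a); print(status.read_state()['wrist_force'])
E
```

```text
[-15.92084603  -4.55148017  42.38609504]
```

View pics/s2c.png

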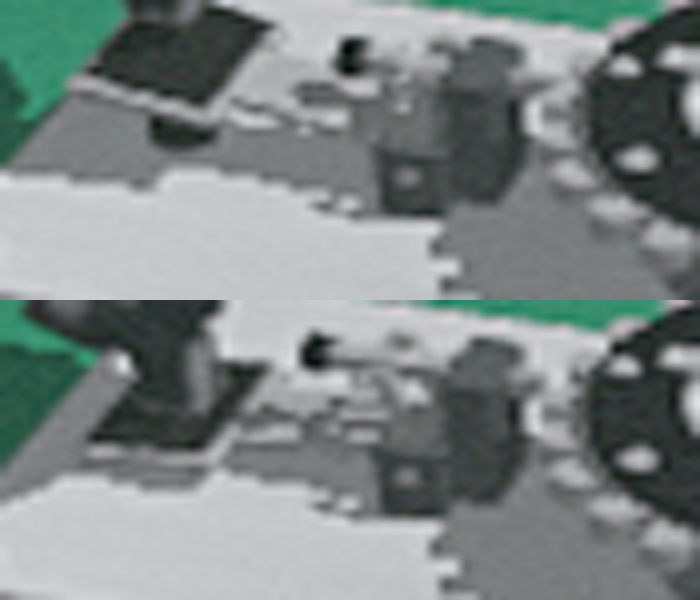

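The bolt head moved from x≈355 to x≈320, the pedal is down, and the force jumped to 42 N, so it is on the stop. Releasing it and moving to the knob.

Emit:
move_arm:
  deltas:
    - [[0, 0, 0], [0, 0, 0.15], 1]
    - [[0, 0, 0], [0, 0, 0.35], 1]
    - [[0, 0, 0], [0, 0, 0.7], 1]
    - [[0, 0, 0], [0, 0, 1], 1]
    - [[0, 0, 0], [0, 0, 1], 1]

```text
time: 5.62
tool_pos: [0.5586, -0.0654, 0.124]
tcp_rot: [2.476, 1.927, 0.006]
wrist_force: [-0.5, -0.3, -0.3]
width: -0.003
```

Emit:
move_arm:
  deltas:
    - [[0, 0, 0], [0, 0, 0.4], 0.5]
    - [[0, 0, 0], [0, 0, 0.8], 0]
    - [[0, 0, 0.1], [0.05, 0.2, 0.8], 0]
    - [[0, 0, 0.2], [0.15, 0.6, 0.8], 0]
    - [[0, 0, 0.3], [0.25, 1, 0.8], 0]
    - [[0, 0, 0.4], [0.25, 1, 0.8], 0]
    - [[0, 0, 0.5], [0.25, 1, 0.8], 0]
    - [[0, 0, 0.5], [0.25, 1, 0.8], 0]

```text
time: 6.62
tool_pos: [0.5804, 0.0351, 0.1992]
tcp_rot: [-1.553, -2.728, 0.002]
wrist_force: [0.2, -0.4, 1.1]
width: 0.5
```

Emit:
move_arm:
  deltas:
    - [[0, 0, 0.1], [0.08, 0.31, 0], 0]
    - [[0, 0, 0.2], [0.16, 0.62, 0], 0]
    - [[0, 0, 0.3], [0.24, 0.93, 0], 0]
    - [[0, 0, 0.4], [0.24, 0.93, 0], 0]
    - [[0, 0, 0.5], [0.24, 0.93, 0], 0]
    - [[0, 0, 0.5], [0.24, 0.93, 0], 0]
    - [[0, 0, 0.5], [0.24, 0.93, 0], 0]

```text
time: 7.5
tool_pos: [0.6051, 0.1276, 0.2006]
tcp_rot: [-0.396, -3.116, 0.0]
wrist_force: [-1.0, -0.2, 0.2]
width: 0.495
```

```bash
python3 - <<'E'
from h import *
p,d=grab('scene','s3')
cv2.imwrite('pics/s3c.png',cv2.resize(p[110:260,160:360,::-1],(800,600),interpolation=cv2.INTER_CUBIC))
s=status.read_state(); print(s['tool_pos'],s['tcp_rot'],s['q'],s['width'])
r=s['tcp_rot'];print('psi',2*np.arctan2(r[1],r[0])-np.pi/2)
c=camera_info('scene');K,R,t=map(np.array,(c['K'],c['R'],c['t']))
for X in ((.606,.127,.114),tuple(s['tool_pos'])): x=K@(R@np.array(X)+t); print('crop px',(x[0]/x[2]-160)*4,(x[1]/x[2]-110)*4)
E
```

```text
[0.60514606 0.12757004 0.20084788] [-3.94463262e-01 -3.11612450e+00  2.64413200e-04] [ 1.67486524e-01  1.79044636e-01  1.76367815e+00  1.33427219e-05
  1.19949316e+00 -1.15147858e+00] 0.5011285121753486
psi -4.964225048221831
crop px 436.6719736258674 289.412135030443
crop px 439.97617010906765 181.44861690846972
```

View pics/s3c.png

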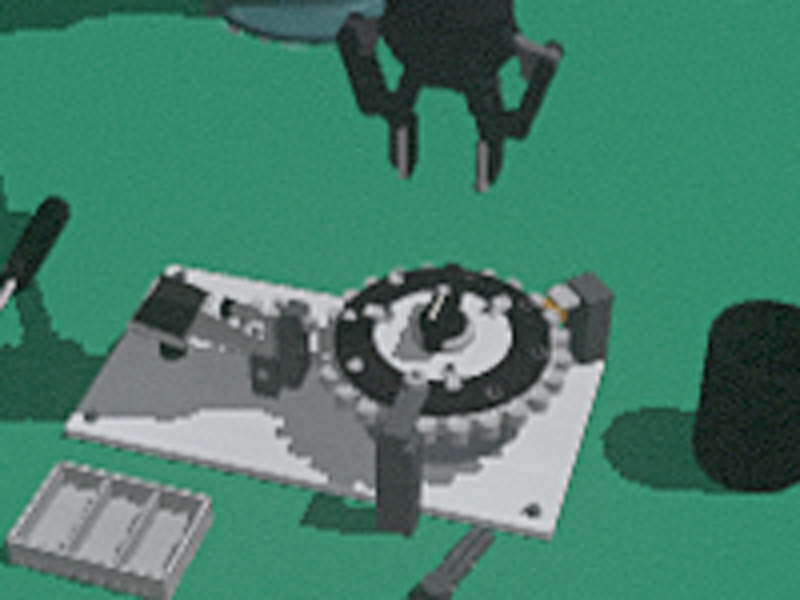

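The pedal is up, the bolt head is out, and the fingers are centred over the knob: the white line runs from the projected centre (440,290) to (432,318). I'll descend and grip.

Emit:
move_arm:
  deltas:
    - [[0, 0, 0], [0.005, 0, -0.3], 0]
    - [[0, 0, 0], [0.005, 0, -0.6], 0]
    - [[0, 0, 0], [0.005, 0, -0.8], 0]
    - [[0, 0, 0], [0.005, 0, -0.9], 0]
    - [[0, 0, 0], [0.005, 0, -0.95], 0]
    - [[0, 0, 0], [0.005, 0, -1], 0]
    - [[0, 0, 0], [0.005, 0, -1], 0]

```text
time: 8.43
tool_pos: [0.6061, 0.1279, 0.1016]
tcp_rot: [0.389, 3.117, 0.0]
wrist_force: [0.1, 0.1, -0.3]
width: 0.5
```

Emit:
move_arm:
  deltas:
    - [[0, 0, 0], [0, 0, -0.05], 0]
    - [[0, 0, 0], [0, 0, -0.06], 0.3]
    - [[0, 0, 0], [0, 0, -0.06], 0.5]
    - [[0, 0, 0], [0, 0, -0.06], 0.6]
    - [[0, 0, 0], [0, 0, -0.06], 0.7]
    - [[0, 0, 0], [0, 0, -0.06], 1]
    - [[0, 0, 0], [0, 0, -0.06], 1]
  grip_force: 40

```text
time: 9.3
tool_pos: [0.6061, 0.1286, 0.0956]
tcp_rot: [0.39, 3.117, 0.002]
wrist_force: [-0.2, 5.2, 0.7]
width: 0.151
```

```bash
python3 - <<'E'
from h import *
s=status.read_state(); print(s['tool_pos'],s['tcp_rot'],s['width'],s['wrist_force'],s['torque'])
E
```

```text
[0.60614022 0.12858845 0.09561204] [3.89668987e-01 3.11672921e+00 2.01696564e-03] 0.1507484644025718 [-0.23921351  5.20509973  0.67151325] [ 0.70659142 -0.01442178 -0.16964385]
```

Emit:
move_arm:
  deltas:
    - [[0, 0, 0], [0, 0.01, 0], 1]
    - [[0, 0, -0.02], [0, 0.01, 0], 1]
    - [[0, 0, -0.04], [0, 0.01, 0], 1]
    - [[0, 0, -0.06], [0, 0.01, 0], 1]
    - [[0, 0, -0.08], [0, 0.01, 0], 1]
    - [[0, 0, -0.1], [0, 0.01, 0], 1]
    - [[0, 0, -0.12], [0, 0.01, 0], 1]
    - [[0, 0, -0.14], [0, 0.01, 0], 1]
    - [[0, 0, -0.16], [0, 0.01, 0], 1]
    - [[0, 0, -0.167], [0, 0.01, 0], 1]
    - [[0, 0, -0.167], [0, 0.01, 0], 1]
    - [[0, 0, -0.167], [0, 0.01, 0], 1]
  grip_force: 70

```text
time: 10.8
tool_pos: [0.6063, 0.1291, 0.0957]
tcp_rot: [0.797, 3.038, 0.002]
wrist_force: [1.4, 3.0, 5.0]
width: 0.147
```

```bash
python3 - <<'E'
from h import *
s=status.read_state(); r=s['tcp_rot'];print(s['tool_pos'],(2*np.arctan2(r[1],r[0])-np.pi/2)%np.pi,s['width'],s['wrist_force'],s['torque'])
E
```

```text
[0.60633368 0.12912025 0.09572256] 1.05794822669829 0.14697611939098565 [1.39750281 3.00362944 5.02761088] [ 0.38044164  0.02050504 -0.04165005]
```

One click done, and the residual torque is small. Two more.

Emit:
move_arm:
  deltas:
    - [[0, 0, -0.02], [0, 0.005, 0], 1]
    - [[0, 0, -0.04], [0, 0.005, 0], 1]
    - [[0, 0, -0.06], [0, 0.005, 0], 1]
    - [[0, 0, -0.08], [0, 0.005, 0], 1]
    - [[0, 0, -0.1], [0, 0.005, 0], 1]
    - [[0, 0, -0.12], [0, 0.005, 0], 1]
    - [[0, 0, -0.14], [0, 0.005, 0], 1]
    - [[0, 0, -0.16], [0, 0.005, 0], 1]
    - [[0, 0, -0.167], [0, 0.005, 0], 1]
    - [[0, 0, -0.167], [0, 0.005, 0], 1]

```text
time: 12.05
tool_pos: [0.6067, 0.1295, 0.0957]
tcp_rot: [1.186, 2.908, 0.002]
wrist_force: [3.4, 2.9, 5.1]
width: 0.143
```

Emit:
move_arm:
  deltas:
    - [[0, 0, -0.02], [0, 0, 0], 1]
    - [[0, 0, -0.04], [0, 0, 0], 1]
    - [[0, 0, -0.06], [0, 0, 0], 1]
    - [[0, 0, -0.08], [0, 0, 0], 1]
    - [[0, 0, -0.1], [0, 0, 0], 1]
    - [[0, 0, -0.12], [0, 0, 0], 1]
    - [[0, 0, -0.14], [0, 0, 0], 1]
    - [[0, 0, -0.155], [0, 0, 0], 1]
    - [[0, 0, -0.167], [0, 0, 0], 1]
    - [[0, 0, -0.167], [0, 0, 0], 1]
    - [[0, 0, -0.167], [0, 0, 0], 1]
    - [[0, 0, -0.167], [0, 0, 0], 1]

```text
time: 13.55
tool_pos: [0.6071, 0.1299, 0.0957]
tcp_rot: [1.556, 2.727, 0.004]
wrist_force: [5.3, 4.4, 5.1]
width: 0.14
```

```bash
python3 - <<'E'
from h import *
s=status.read_state(); r=s['tcp_rot'];print(s['time'],s['tool_pos'],(2*np.arctan2(r[1],r[0])-np.pi/2)%np.pi,s['width'],s['wrist_force'],s['torque'])
p,d=grab('scene','s4'); q,e=grab('top','t4')
a=cv2.resize(p[140:250,170:320,::-1],(540,396),interpolation=cv2.INTER_CUBIC)
cv2.imwrite('pics/s4c.png',cv2.resize(p[130:250,170:330,::-1],(800,600),interpolation=cv2.INTER_CUBIC))
E
```

```text
13.55 [0.60706156 0.12986733 0.09572601] 0.5337303117533545 0.14040487797287277 [5.27227614 4.42737875 5.13451212] [ 0.62778361 -0.6396495  -0.03924815]
```

View pics/s4c.png

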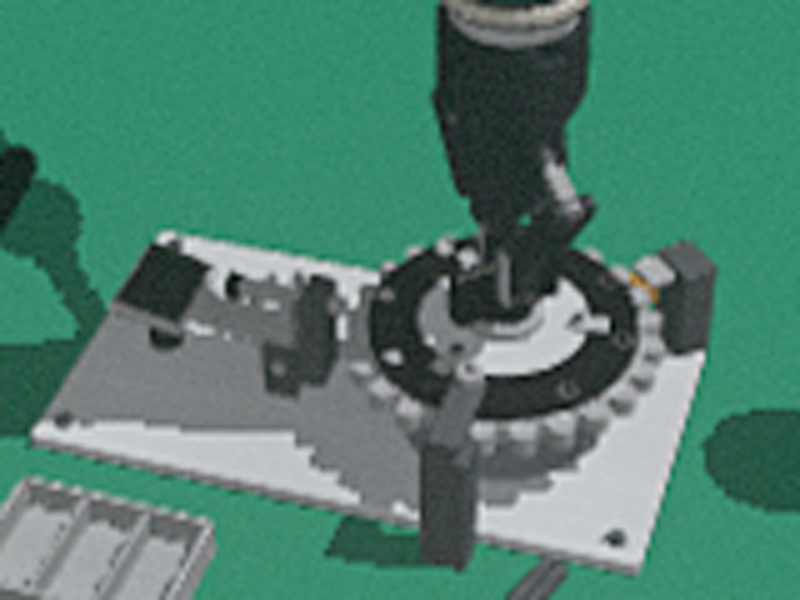

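The wheel is turned, the knob is held, the pedal is up (pad at (165,280)) and the bolt head is out (235,285). A short hold, then I'll hand in.

Emit:
move_arm:
  deltas:
    - [[0, 0, 0], [0, 0, 0], 1]
    - [[0, 0, 0], [0, 0, 0], 1]
    - [[0, 0, 0], [0, 0, 0], 1]
    - [[0, 0, 0], [0, 0, 0], 1]

```text
time: 14.15
tool_pos: [0.607, 0.1299, 0.0957]
tcp_rot: [1.556, 2.727, 0.004]
wrist_force: [4.6, 4.4, 3.5]
width: 0.142
```

```bash
python3 - <<'E'
from h import *
s=status.read_state(); r=s['tcp_rot'];print((2*np.arctan2(r[1],r[0])-np.pi/2)%np.pi,s['width'],s['wrist_force'],s['torque'],s['joint_vel'])
print(order.finish_job())
E
```

```text
0.5337533097955314 0.14212483565316913 [4.63295301 4.44757688 3.49201169] [ 0.5800404  -0.62686501 -0.0943494 ] [-7.89779107e-05 -1.31284854e-03  1.24781900e-03  7.17011614e-04
  6.51031139e-04  1.08914956e-03]
the job is handed in; nothing more can be done
None
```

I pressed the pedal down to its stop and let it spring back up. I then gripped the bar knob and turned the wheel three clicks clockwise. I handed the job in at about 14 s with the knob still gripped.

- **Pedal and bolt:** the press ended at a TCP height of 0.028 m with about 42 N on the wrist. The picture showed the bolt head moved out. The last picture shows the pedal up and the bolt still out.
- **Wheel:** I had no direct reading of the wheel angle, so I judged it from the tool. It turned 0.787 rad against the 0.785 target. The residual torque is under 0.1 N m, and the arm was still.
- **Grip:** the grip is set to 70 N, and the jaws stand about 12 mm apart. The wrist carries about 6 N sideways, probably from gripping 1–2 mm off the wheel's axis.
- **Other things on the bench:** the arm stayed above or clear of them, and none looked moved in the pictures, but I did not measure their positions again.
- **One disagreement:** the plate's outline put the wheel axis about 16 mm from where I saw the knob. I used the knob and flange as seen, and the grip confirmed them.

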